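# Sort the bone stock by size onto its boards

### The arm

A 6-joint arm with a two-finger parallel gripper is mounted at the origin on a cart in front of the work surface, level with it; the furniture and walls round the work are solid. World frame = base frame: x ahead of the robot, y to its left, z up, the work surface at z = 0. Lengths are in m, angles in rad, forces in N, time in s.
With the tool pointing down it reaches from about 0.35 to 0.85 m from the base axis. Payload 8.1 kg.
Tool frame: the origin (TCP) lies at the very end of the fingers, on their centre line; the grasp point (between the pads) lies 19 mm behind it (robot.pinch_z is the distance from the TCP to the grasp point, in m); x points along the fingers, z is the direction in which the jaws open and shut, and the axes are right-handed (so a half turn about x gives the same grasp; the last joint's range is limited). The gripper opens to 93 mm and grips with 3 to 60 N. Pads are 15 mm wide; open, the fingers measure 128 mm over their backs; the gripper's body (75 mm by 188 mm) begins 65 mm behind the grasp point.
Start: joints at [-1.247, 0.13, 1.488, -0, 1.523, -0.085], TCP at [0.239, -0.551, 0.219] pointing down, gripper open.
Joint ranges: [-2.96, 2.96], [-0.89, 2.26], [0.02, 2.5], [-1.34, 4.48], [0, 2.73], [-2.66, 2.66]. Speed limits (rad/s): [2.39, 2.39, 2.79, 3.14, 3.14, 3.14].

### API

Orientations are given as a rotation vector (axis times angle).
In Python, from plant import robot, optics, ticket gives the robot as it stands.
- The arm moves only by the tool jog_arm, never from a script. Its argument "targets" is a list of rows, each a list of 7 numbers: the shift along the tool's x, y, z in cm, then the turn, a rotation vector about the tool's x, y, z in degrees, then the closure, from 0 (fully open) to 1 (shut). In form: [[dx, dy, dz, ax, ay, az, grip], ...]. A call has 1 to 5 rows; each row is the pose to reach, as a shift and turn from the pose measured when the call began, along the tool's axes at that moment; what a row does not reach only later rows make up. A row lasts 1/8 s, in which the tool goes at most 62.5 mm and 10.7 degrees, less where a joint would pass 70% of its speed; a pose out of reach is approached as far as the arm can. A call with a gripper value outside its range is refused whole. The fingers move at their own pace and stop on an object; "squeeze" is the grip in N (left out, the last holds). Time passes only in rows, so rows that repeat a pose let the fingers close. It gives the time, the measured TCP pose, the force and the opening at its end, in the units of the state.
- robot.read_state(): the state, without advancing time (a new reading comes with each control period).
- optics.read_camera(name): name is "scene" or "top" or "wrist"; returns a dict with "frame" (400x640x3 uint8, red, green, blue), "vertical_fov" (degrees; the focal length in pixels is half the picture's height over the tangent of half this angle, whatever the lens; pixels are square), "cx", "cy" (the principal point, pixels), "R" (3x3) and "t" (3): a world point X has camera coordinates R X + t. Camera axes: x right, y down, z forward; pixel columns grow to the right and rows downward; lengths in m; the calibration is good to about 2 mm. A picture is of the moment at which its call begins. There is no depth.
- ticket.close_job(): hands the job in, once; it reports no verdict.
The state is a dict: "t": time; "q": joint angles; "dq": joint speeds; "joint_torque": joint torques, N m; "tool_pos": TCP position; "orientation": TCP orientation; "force": force on the tool from outside, world axes, zero at the start; "wrist_torque": the same for the moment, N m; "opening": finger opening in m.
Only numpy, scipy, OpenCV 4.12 (cv2) and the standard library are available. Lean on these libraries where they do the work, as an engineer would, in place of code of your own. Each camera call takes 0.05 s, during which the arm holds its last target.

### The job

Sort the four loose pieces of bone by size onto the four sorting boards between whose end lips they fit: the raw bone, the long blank that stands in the slot of the dark block, the short blank and the small offcut go on the longest, second longest, second shortest and smallest board. Each must rest on the floor of its board, between the two lips, pointing along the board and about in its middle. Leave the sanding block where it lies.

Things in the scene. Friction and masses are not known exactly. Their poses are not given: they have to be found in the camera images.
- raw_bone: Raw bone, cream, a natural knobbly shaft with thicker ends, lying flat: 150 mm long (own y), 45 mm across at the ends, 29 mm high, about 31 mm across (own x) at the middle, where it is gripped. Origin at the centre of its underside; z up. It belongs on the longest board.
- long_blank: Long squared bone blank, cream: 85 mm long (own y), 13 mm thick (own x) and 22 mm high (own z), as it stands on its long edge in the slot of the dark wooden block. 9 mm of its height is in the slot (1 mm play each side), 13 mm stands out above the block; grip it across its 13 mm thickness by this top edge and lift straight up. Origin at the centre of the blank (11 mm above its lower edge). It belongs on the long board, standing on edge or laid flat.
- short_blank: Short wide squared bone blank, cream, lying flat: 60 mm long (own y), 30 mm wide (own x), 10 mm high. Origin at the centre of its underside; z up. It belongs on the short board.
- offcut: Small bone offcut, cream, a block with rounded edges lying flat: 28 mm long (own y), 18 mm wide (own x), 9 mm high. Origin at the centre of its underside; z up. It belongs on the smallest board.
- board_longest: The longest of four flat brown wooden sorting boards, fixed to the bench: 174 mm clear between its two raised end lips, 198 mm long over all, 75 mm wide, open along both long sides. The floor is 8 mm thick, so its top is 8 mm above the bench; each lip is a 12 mm thick dark wooden strip standing 8 mm above the floor. Origin under the centre of the board, at bench level; own y runs along the length, x across, z up.
- board_long: The second longest of four flat brown wooden sorting boards, fixed to the bench: 109 mm clear between its two raised end lips, 133 mm long over all, 52 mm wide, open along both long sides. The floor is 8 mm thick, so its top is 8 mm above the bench; each lip is a 12 mm thick dark wooden strip standing 8 mm above the floor. Origin under the centre of the board, at bench level; own y runs along the length, x across, z up.
- board_short: The second shortest of four flat brown wooden sorting boards, fixed to the bench: 82 mm clear between its two raised end lips, 106 mm long over all, 60 mm wide, open along both long sides. The floor is 8 mm thick, so its top is 8 mm above the bench; each lip is a 12 mm thick dark wooden strip standing 8 mm above the floor. Origin under the centre of the board, at bench level; own y runs along the length, x across, z up.
- board_tiny: The smallest, square between its lips, of four flat brown wooden sorting boards, fixed to the bench: 48 mm clear between its two raised end lips, 72 mm long over all, 48 mm wide, open along both long sides. The floor is 8 mm thick, so its top is 8 mm above the bench; each lip is a 12 mm thick dark wooden strip standing 8 mm above the floor. Origin under the centre of the board, at bench level; own y runs along the length, x across, z up.
- slot_block: Dark wooden holding block fixed to the bench, 76 mm wide (own x), 112 mm long (own y), 21 mm high, with an open-ended slot along the middle of its top (own y), 15 mm wide and 9 mm deep, whose floor is 12 mm above the bench. The long blank stands in the slot. Origin under its centre.
- sanding_block: Brown sanding block lying loose beside the work, 45 x 88 x 26 mm; leave it where it is. Origin at the centre of its underside.

How it is judged:
By the outcome, as a careful person would: the job done as asked, in the order asked, and still so for the second after the job is handed in, with the robot touching nothing.
It also fails if it takes over 96 s, if anything falls off the work surface, if the arm or the gripper's body presses on something with over 40 N, if the wrist force passes 120 N, or if a joint passes its speed limit or range.

## Working session

There is one attempt and no reset: what is moved stays moved. The work goes in short steps, Python scripts to look and compute and a tool call to move; the robot and the scene stay as the last step left them, time stands still between calls to the robot, and variables do not carry over. Pictures are saved under pics/ and viewed, and the job is handed in when it is done.

Besides the shell and the picture viewer there is one more tool, called after "Call:" by a JSON object that holds its "name" and its "arguments", one argument or row to a line. jog_arm: Moves the arm, as the interface text tells. Its arguments: {"type":"object","properties":{"targets":{"type":"array"},"squeeze":{"type":"number"}},"required":["targets"]}

```bash
ls; mkdir -p pics; python3 - <<'E'
from plant import robot, optics, ticket
import cv2
print(robot.read_state(), robot.pinch_z)
for n in ["scene","top","wrist"]:
    c=optics.read_camera(n); cv2.imwrite(f"pics/{n}0.png",c["frame"][:,:,::-1]); print(n,c["vertical_fov"],c["cx"],c["cy"],c["R"],c["t"])
E
```

```text
pics
{'t': 0.0, 'q': array([-1.24738958e+00,  1.31131551e-01,  1.48924372e+00, -1.71574550e-05,
        1.52298302e+00, -8.53843170e-02]), 'dq': array([-1.85696873e-03,  8.75423802e-04,  1.62941869e-03,  4.46024939e-05,
       -1.40404377e-03, -8.87046675e-04]), 'joint_torque': array([ 1.80845640e-03, -5.59830379e+01, -4.91763103e+01,  7.67156132e-02,
        3.56158765e-02, -1.59725255e-04]), 'tool_pos': array([ 0.23834881, -0.55003042,  0.21762465]), 'orientation': array([ 0.90409777,  1.37673452, -0.90232387]), 'force': array([ 0.65299029, -1.05222715, -0.16750897]), 'wrist_torque': array([-0.01521446,  0.0558869 ,  0.02430846]), 'opening': 0.09290490256442274} 0.0188
scene 46.282284022003836 321.8353866472661 201.05191983040547 [[-0.67089738 -0.74120284  0.02269476]
 [-0.43479832  0.368396   -0.82172672]
 [ 0.60070553 -0.56116195 -0.56942966]] [0.32022608 0.30256119 0.78005137]
top 45.666335782560964 314.21980908942237 200.34794885059742 [[ 0.02702236 -0.99927407  0.02685393]
 [-0.9963549  -0.02909836 -0.08018857]
 [ 0.08091177 -0.02458916 -0.99641791]] [-0.09791714  0.55665292  1.11537331]
wrist 61.13503691347884 325.4073480389463 201.8271110012453 [[ 0.3985774  -0.91713348 -0.00149664]
 [-0.87981209 -0.38281766  0.2817469 ]
 [-0.25897246 -0.11098118 -0.95948759]] [-0.59890522 -0.03389484  0.39159561]
```

View pics/top0.png

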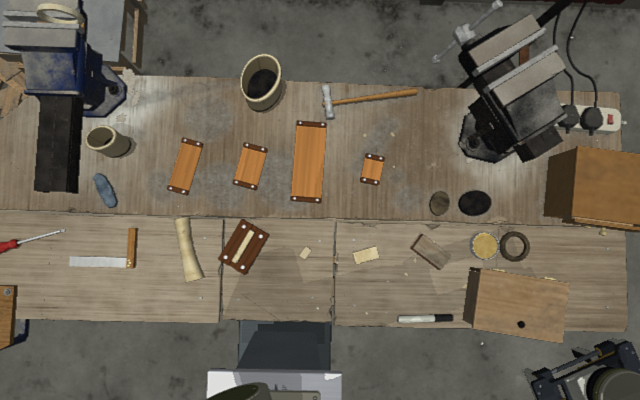

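View pics/scene0.png

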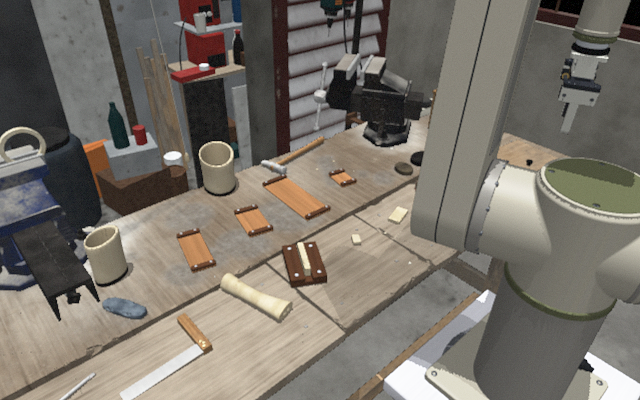

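View pics/wrist0.png

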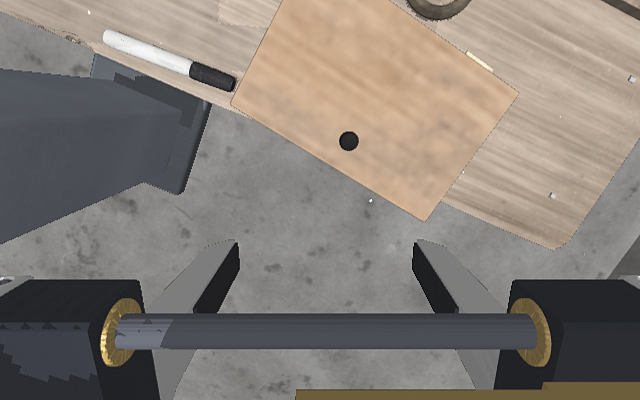

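The top view shows all the parts: bone at (189,249), slot block with blank (244,246), offcut (305,252), short blank (367,255), and boards near (185,166), (250,166), (309,161) and (372,169). I'll enlarge it for precise positions.

```bash
python3 - <<'E'
import cv2
im=cv2.imread("pics/top0.png")
cv2.imwrite("pics/cA.png",cv2.resize(im[115:210,160:290],None,fx=6,fy=6,interpolation=cv2.INTER_CUBIC))
cv2.imwrite("pics/cB.png",cv2.resize(im[115:210,280:410],None,fx=6,fy=6,interpolation=cv2.INTER_CUBIC))
cv2.imwrite("pics/cC.png",cv2.resize(im[205:290,160:290],None,fx=6,fy=6,interpolation=cv2.INTER_CUBIC))
cv2.imwrite("pics/cD.png",cv2.resize(im[230:280,285:395],None,fx=7,fy=7,interpolation=cv2.INTER_CUBIC))
E
```

```text
(no output)
```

View pics/cA.png

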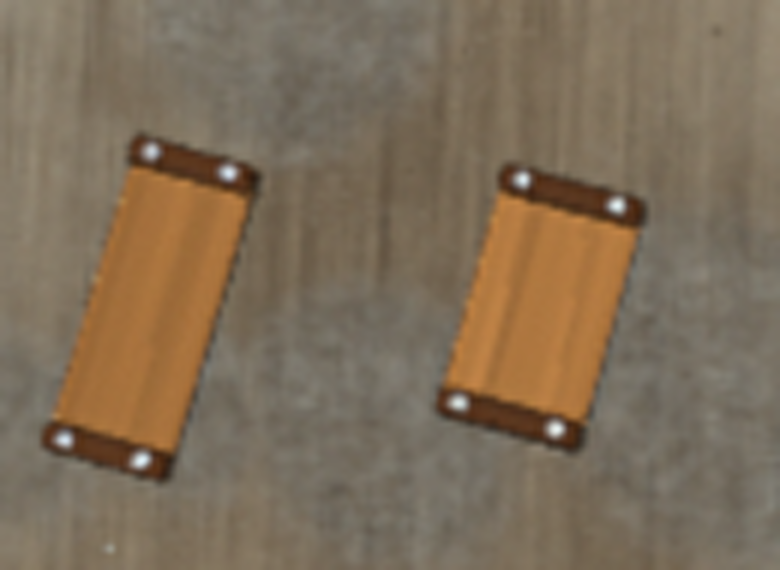

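View pics/cB.png

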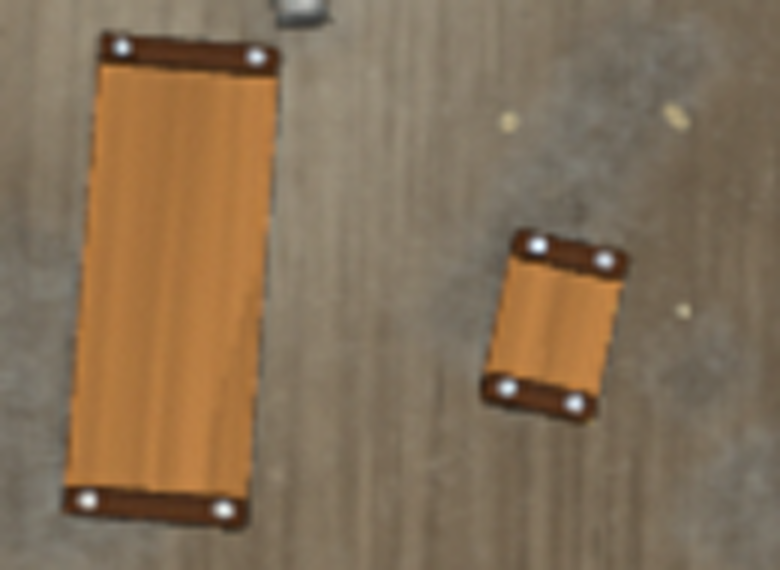

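View pics/cC.png

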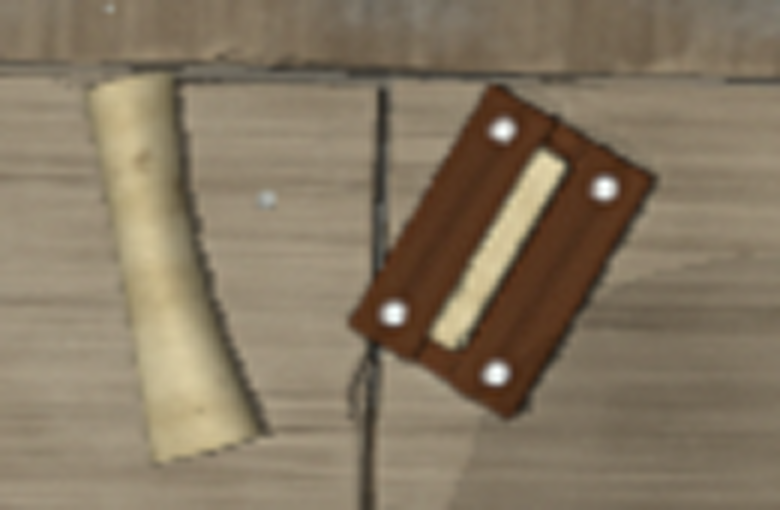

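View pics/cD.png

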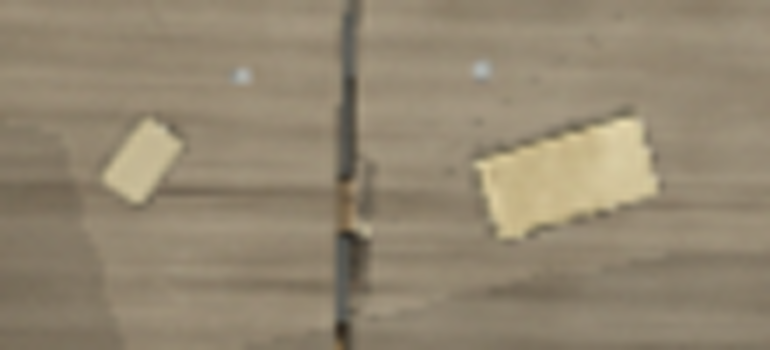

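```bash
cat > h.py <<'E'
import numpy as np, cv2
from plant import robot, optics, ticket
from scipy.spatial.transform import Rotation as Ro
def ray(c,px,z):
    f=200/np.tan(np.radians(c["vertical_fov"])/2)
    d=np.array([(px[0]-c["cx"])/f,(px[1]-c["cy"])/f,1.]); R=np.array(c["R"]);t=np.array(c["t"])
    o=-R.T@t; w=R.T@d; return o+w*(z-o[2])/w[2]
def proj(c,X):
    f=200/np.tan(np.radians(c["vertical_fov"])/2)
    p=np.array(c["R"])@np.array(X)+c["t"]; return np.array([c["cx"]+f*p[0]/p[2],c["cy"]+f*p[1]/p[2]])
def goal(x,y,z,yaw=None,s=None,quiet=False):
    """shift (cm) & rotvec (deg) in tool axes to TCP x,y,z pointing down, jaw axis (tool z) at world angle yaw (deg, mod 180 nearest)"""
    s=s or robot.read_state(); R=Ro.from_rotvec(s["orientation"]); M=R.as_matrix()
    if yaw is not None:
        cur=np.degrees(np.arctan2(M[1,2],M[0,2])); d=(yaw-cur+90)%180-90; yy=np.radians(cur+d)
        zx=np.array([np.cos(yy),np.sin(yy),0]); xx=np.array([0,0,-1.]); G=np.stack([xx,np.cross(zx,xx),zx],1)
        rv=np.degrees(Ro.from_matrix(M.T@G).as_rotvec())
        print("curjaw",cur.round(1),"q6",np.degrees(s["q"][5]).round(1),end=" ")
    else: rv=np.zeros(3)
    sh=M.T@(np.array([x,y,z])-s["tool_pos"])*100
    print("shift",sh.round(2),"turn",rv.round(1),"rows",max(np.linalg.norm(sh)/6.25,np.linalg.norm(rv)/10.7).round(1))
E
python3 - <<'E'
from h import *
c=optics.read_camera("top")
def u(p,s,o): return [(p[0]+.5)/s-.5+o[0],(p[1]+.5)/s-.5+o[1]]
D=dict(
longest=([(121,47),(256,56),(88,499),(223,510)],6,(280,115),.016),
long=([(150,152),(229,173),(64,439),(141,460)],6,(160,115),.016),
short=([(522,180),(617,205),(458,402),(555,429)],6,(160,115),.016),
tiny=([(538,245),(605,260),(507,387),(575,403)],6,(280,115),.016),
slot=([(502,130),(604,188),(394,313),(495,374)],6,(160,205),.021),
blank=([(541,148),(569,163),(430,338),(463,350)],6,(160,205),.034),
bone=([(88,92),(172,75),(155,463),(268,432)],6,(160,205),.0145),
offcut=([(152,118),(184,142),(102,178),(140,206)],7,(285,230),.009),
shortb=([(638,115),(659,188),(475,160),(505,240)],7,(285,230),.010))
for k,(P,s,o,z) in D.items():
    W=np.array([ray(c,u(p,s,o),z)[:2] for p in P]); m=W.mean(0)
    a=(W[0]+W[1]-W[2]-W[3])/2; b=(W[0]+W[2]-W[1]-W[3])/2
    print(k,"c",m.round(4),"yaxis deg",np.degrees(np.arctan2(a[1],a[0])).round(1),"len",np.linalg.norm(a).round(4),"wid",np.linalg.norm(b).round(4),"x-deg",np.degrees(np.arctan2(b[1],b[0])).round(1))
print(ray(c,u((167,266),6,(160,205)),.0145))
s=robot.read_state(); M=Ro.from_rotvec(s["orientation"]).as_matrix(); print(M.round(3))
E
```

```text
longest c [ 0.6561 -0.0654] yaxis deg -2.5 len 0.1858 wid 0.0548 x-deg 87.5
long c [0.6349 0.2339] yaxis deg -13.9 len 0.1209 wid 0.0324 x-deg 76.6
short c [0.6405 0.077 ] yaxis deg -13.4 len 0.0941 wid 0.0401 x-deg 76.5
tiny c [ 0.6417 -0.2217] yaxis deg -11.0 len 0.0598 wid 0.0281 x-deg 78.7
slot c [0.4447 0.0845] yaxis deg -28.4 len 0.0839 wid 0.0467 x-deg 61.4
blank c [0.4456 0.0822] yaxis deg -27.9 len 0.0843 wid 0.0131 x-deg 67.8
bone c [0.4357 0.2149] yaxis deg 15.3 len 0.148 wid 0.0397 x-deg 105.3
offcut c [ 0.4337 -0.0643] yaxis deg -35.7 len 0.0266 wid 0.015 x-deg 55.1
shortb c [ 0.4326 -0.2108] yaxis deg -71.7 len 0.0574 wid 0.0276 x-deg 19.7
[0.43516041 0.2162573  0.0145    ]
[[-0.     0.918  0.398]
 [ 0.001  0.398 -0.918]
 [-1.     0.    -0.001]]
```

Board screw spacings match their nominal values to about 1 mm, so the positions look sound. The bone goes first.

```bash
python3 - <<'E'
from h import *
goal(.42,-.25,.2,-75); goal(.435,.216,.12,-75)
E
```

```text
curjaw -66.6 q6 -4.9 shift [  1.83  28.6  -20.33] turn [ 8.4 -0.1  0. ] rows 5.6
curjaw -66.6 q6 -4.9 shift [  9.87  48.5  -62.48] turn [ 8.4 -0.1  0. ] rows 12.8
```

Call:
{"name": "jog_arm", "arguments": {
  "targets": [
    [1.8,28.6,-20.3,8.4,0,0,0.3],
    [1.8,28.6,-20.3,8.4,0,0,0.3],
    [1.8,28.6,-20.3,8.4,0,0,0.3],
    [1.8,28.6,-20.3,8.4,0,0,0.3],
    [5,38,-40,8.4,0,0,0.3]
  ]
}}

```text
t: 0.82
tool_pos: [0.381, -0.2744, 0.1983]
orientation: [1.014, 1.322, -1.013]
force: [0.8, 0.9, -0.8]
opening: 0.0651
```

```bash
python3 -c "
from h import *
goal(.435,.216,.12,-75)"
```

```text
curjaw -75.0 q6 32.9 shift [  7.87  17.94 -45.95] turn [ 0.  -0.  -0.1] rows 8.0
```

Call:
{"name": "jog_arm", "arguments": {
  "targets": [
    [7.8,17.9,-46,0,0,0,0.3],
    [7.8,17.9,-46,0,0,0,0.3],
    [7.8,17.9,-46,0,0,0,0.3],
    [7.8,17.9,-46,0,0,0,0.3],
    [7.8,17.9,-46,0,0,0,0.3]
  ]
}}

```text
t: 1.45
tool_pos: [0.4138, 0.0328, 0.1498]
orientation: [1.015, 1.321, -1.012]
force: [1.9, -0.8, -0.1]
opening: 0.0651
```

```bash
python3 -c "
from h import *
goal(.435,.216,.12,-75)"
```

```text
curjaw -75.0 q6 72.4 shift [  2.99   6.8  -17.15] turn [ 0.  -0.  -0.1] rows 3.0
```

Call:
{"name": "jog_arm", "arguments": {
  "targets": [
    [3,6.8,-17.1,0,0,0,0.3],
    [3,6.8,-17.1,0,0,0,0.3],
    [3,6.8,-17.1,0,0,0,0.3],
    [3,6.8,-17.1,0,0,0,0.3],
    [3,6.8,-17.1,0,0,0,0.3]
  ]
}}

```text
t: 2.08
tool_pos: [0.4348, 0.2154, 0.1196]
orientation: [1.013, 1.322, -1.012]
force: [0.2, -0.4, 0.1]
opening: 0.0655
```

```bash
python3 -c "
from h import *
goal(.435,.216,.006,-75)
c=optics.read_camera('wrist'); im=c['frame'][:,:,::-1].copy(); cv2.imwrite('pics/w1.png',im)
print(proj(c,[.4355,.2155,.0145]),proj(c,robot.read_state()['tool_pos']))"
```

```text
curjaw -74.9 q6 95.2 shift [11.36  0.03 -0.06] turn [ 0.1  0.  -0.1] rows 1.8
[325.69721409 199.46705229] [327.11511403 254.35327149]
```

View pics/w1.png

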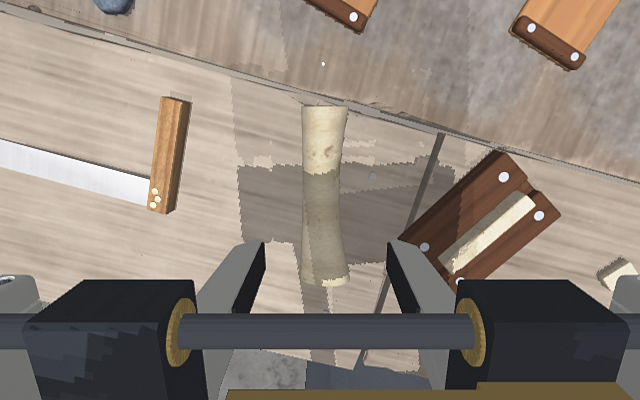

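The bone lies between the fingers, aligned, with its middle at about (322,198). I'll descend and grip.

Call:
{"name": "jog_arm", "arguments": {
  "targets": [
    [6,0,0,0,0,0,0.3],
    [10,0,0,0,0,0,0.3],
    [11.4,0,0,0,0,0,0.3],
    [11.4,0,0,0,0,0,0.7],
    [11.4,0,0,0,0,0,0.75]
  ],
  "squeeze": 25
}}

```text
t: 2.75
tool_pos: [0.4372, 0.215, 0.0081]
orientation: [1.017, 1.318, -1.011]
force: [0.5, 0.0, 1.0]
opening: 0.0497
```

Call:
{"name": "jog_arm", "arguments": {
  "targets": [
    [0,0,0,0,0,0,0.8],
    [0,0,0,0,0,0,0.8],
    [-6,0,0,0,0,0,0.8],
    [-10,0,0,0,0,0,0.8],
    [-10,0,0,0,0,0,0.8]
  ]
}}

```text
t: 3.38
tool_pos: [0.4395, 0.216, 0.1124]
orientation: [1.022, 1.314, -1.004]
force: [0.7, 0.4, -3.0]
opening: 0.0306
```

```bash
python3 -c "
from h import *
goal(.656,-.0655,.10,87.5)
c=optics.read_camera('wrist'); im=c['frame'][:,:,::-1].copy(); cv2.imwrite('pics/w2.png',im)"
```

```text
curjaw -75.0 q6 95.2 shift [ 1.4  13.61 32.8 ] turn [17.5 -0.1 -0.7] rows 5.7
```

View pics/w2.png

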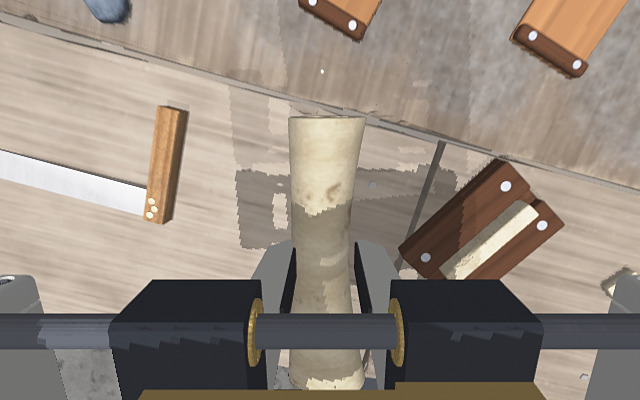

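Bone held (opening 30.6 mm). Carrying it to the longest board.

Call:
{"name": "jog_arm", "arguments": {
  "targets": [
    [0,13.6,32.8,17.5,0,0,0.8],
    [0,13.6,32.8,17.5,0,0,0.8],
    [0,13.6,32.8,17.5,0,0,0.8],
    [0,13.6,32.8,17.5,0,0,0.8],
    [0,13.6,32.8,17.5,0,0,0.8]
  ]
}}

```text
t: 4.05
tool_pos: [0.6273, -0.0338, 0.1077]
orientation: [1.246, 1.187, -1.236]
force: [1.8, 2.0, -1.7]
opening: 0.0307
```

Call:
{"name": "jog_arm", "arguments": {
  "targets": [
    [0,2.6,5,0,0,0,0.8],
    [0,2.6,5,0,0,0,0.8]
  ]
}}

```text
t: 4.3
tool_pos: [0.6502, -0.0889, 0.1038]
orientation: [1.247, 1.188, -1.243]
force: [-0.6, 0.9, -2.2]
opening: 0.0304
```

```bash
python3 -c "
from h import *
goal(.658,-.0655,.08,87.5)
c=optics.read_camera('wrist'); im=c['frame'][:,:,::-1].copy(); cv2.imwrite('pics/w3.png',im)"
```

```text
curjaw -92.8 q6 80.4 shift [ 2.39  0.66 -2.37] turn [-0.3 -0.2 -0. ] rows 0.5
```

View pics/w3.png

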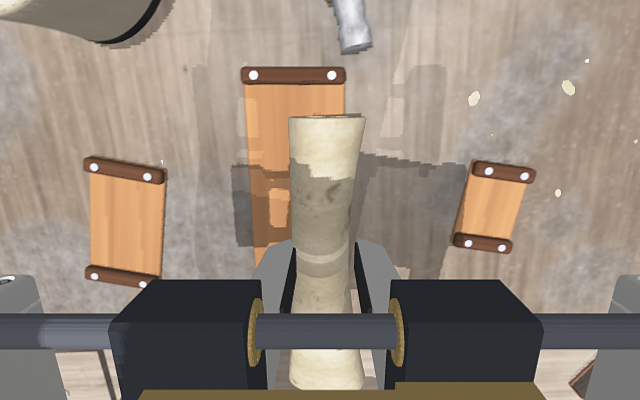

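Call:
{"name": "jog_arm", "arguments": {
  "targets": [
    [2.4,0.7,-2.4,-0.3,0,0,0.8],
    [2.4,0.7,-2.4,-0.3,0,0,0.8],
    [2.4,0.7,-2.4,-0.3,0,0,0.8]
  ]
}}

```text
t: 4.72
tool_pos: [0.6569, -0.0619, 0.0796]
orientation: [1.241, 1.194, -1.238]
force: [-0.2, 0.0, -2.5]
opening: 0.0305
```

```bash
python3 -c "
from h import *
goal(.658,-.0655,.016,87.5)
c=optics.read_camera('wrist'); im=c['frame'][:,:,::-1].copy(); cv2.imwrite('pics/w4.png',im)"
```

```text
curjaw -92.3 q6 82.3 shift [6.36 0.14 0.38] turn [ 0.2 -0.2  0.1] rows 1.0
```

View pics/w4.png

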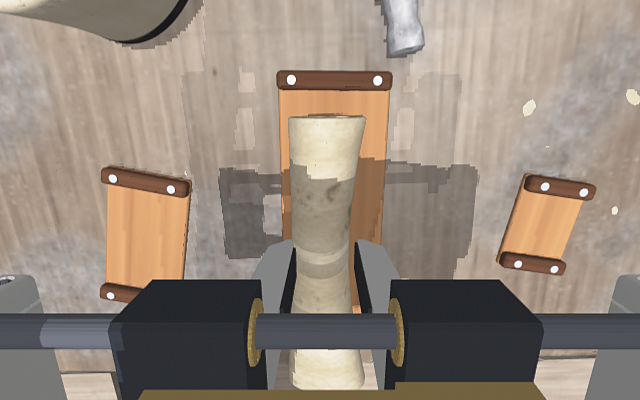

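Call:
{"name": "jog_arm", "arguments": {
  "targets": [
    [3,0.1,0.4,0,0,0,0.8],
    [5.5,0.1,0.4,0,0,0,0.8],
    [6.2,0.1,0.4,0,0,0,0.8],
    [6.4,0.1,0.4,0,0,0,0.8],
    [6.5,0.1,0.4,0,0,0,0.8]
  ]
}}

```text
t: 5.4
tool_pos: [0.6595, -0.0667, 0.0189]
orientation: [1.243, 1.191, -1.236]
force: [-7.3, 0.5, 13.2]
opening: 0.0302
```

```bash
python3 -c "
from h import *
print(robot.read_state()['force'],robot.read_state()['tool_pos']);goal(.658,-.0655,.014,87.5)
"
```

```text
[-7.33095754  0.5219853  13.23681834] [ 0.65945899 -0.06668401  0.01890422]
curjaw -92.3 q6 81.9 shift [ 0.49 -0.15 -0.11] turn [ 0.2 -0.2 -0.1] rows 0.1
```

```bash
python3 -c "
from h import *
print(robot.read_state()['force'],robot.read_state()['tool_pos'])
c=optics.read_camera('scene'); im=c['frame'][:,:,::-1].copy(); cv2.imwrite('pics/s5.png',cv2.resize(im[120:260,200:400],None,fx=4,fy=4))
c=optics.read_camera('wrist'); im=c['frame'][:,:,::-1].copy(); cv2.imwrite('pics/w5.png',im)"
```

```text
[-7.33095754  0.5219853  13.23681834] [ 0.65945899 -0.06668401  0.01890422]
```

View pics/s5.png

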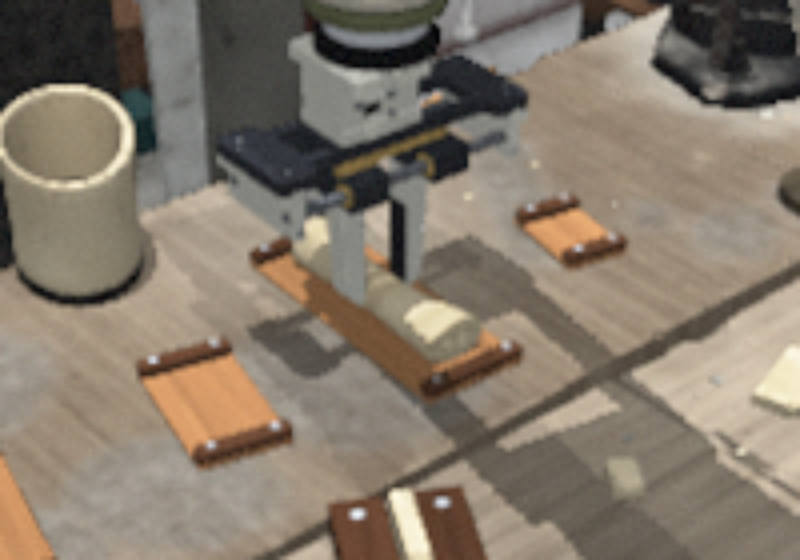

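View pics/w5.png

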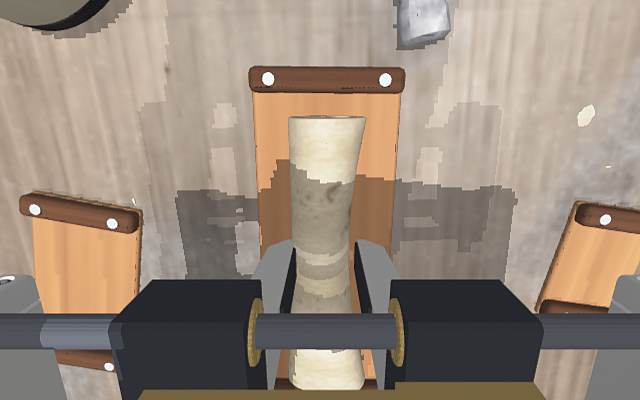

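```bash
python3 -c "
from h import *
c=optics.read_camera('scene')
for p in [(450,357),(425,355),(475,345)]:
  q=[(p[0]+.5)/4-.5+200,(p[1]+.5)/4-.5+120]; print(ray(c,q,.008).round(4),ray(c,q,.022).round(4))
for X in [(.569,-.035,.016),(.569,-.095,.016),(.5815,-.066,.008),(.5815,-.066,.037)]:
  p=proj(c,X); print((p-[200,120])*4)
w=optics.read_camera('wrist')
print(proj(w,(.743,-.067,.016)),proj(w,(.7315,-.067,.035)))
print(robot.read_state()['force'],robot.read_state()['tool_pos'])
"
```

```text
[ 0.5829 -0.0628  0.008 ] [ 0.5683 -0.0499  0.022 ]
[ 0.5945 -0.0524  0.008 ] [ 0.5797 -0.0397  0.022 ]
[ 0.5824 -0.0832  0.008 ] [ 0.5679 -0.0699  0.022 ]
[429.13993523 372.34264463]
[502.21108104 335.46988099]
[453.83092839 354.55765337]
[454.42340138 316.04899697]
[319.46479572  91.56936513] [319.75765946 118.01653387]
[-5.53399595  0.84875597  7.65013124] [ 0.65969047 -0.06671783  0.01899036]
```

The views match a bone lying on the floor with its near end at x=0.583, as predicted. Contact is 8–13 N, so I'll release.

Call:
{"name": "jog_arm", "arguments": {
  "targets": [
    [0,0,0,0,0,0,0.4],
    [0,0,0,0,0,0,0.4],
    [0,0,0,0,0,0,0.4],
    [-5,0,0,0,0,0,0.4],
    [-10,0,0,0,0,0,0.4]
  ]
}}

```text
t: 6.22
tool_pos: [0.6585, -0.0668, 0.1189]
orientation: [1.242, 1.192, -1.237]
force: [1.2, -0.3, 0.5]
opening: 0.0561
```

```bash
python3 -c "
from h import *
goal(.4445,.083,.13,61.7)
c=optics.read_camera('wrist'); im=c['frame'][:,:,::-1].copy(); cv2.imwrite('pics/w6.png',im)
"
```

```text
curjaw -92.3 q6 81.9 shift [ -1.06 -21.99 -14.11] turn [26.  -0.2  0. ] rows 4.2
```

View pics/w6.png

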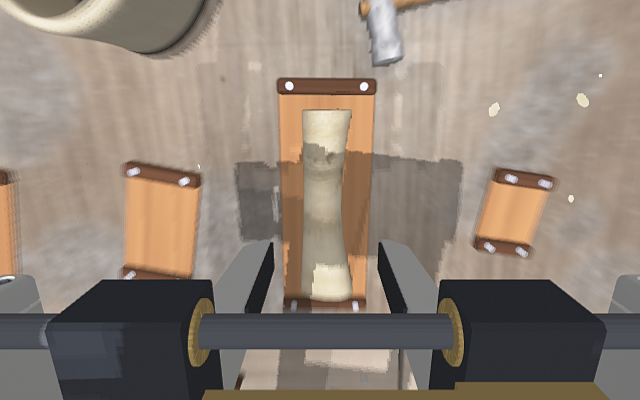

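Bone rests on its board between the lips (ends at rows 110–298, lips at 87 and 305). Next is the long blank.

Call:
{"name": "jog_arm", "arguments": {
  "targets": [
    [-1,-22,-14.1,26,0,0,0.5],
    [-1,-22,-14.1,26,0,0,0.5],
    [-1,-22,-14.1,26,0,0,0.5],
    [-1,-22,-14.1,26,0,0,0.5],
    [-1,-22,-14.1,26,0,0,0.5]
  ]
}}

```text
t: 6.9
tool_pos: [0.446, 0.0839, 0.1358]
orientation: [1.57, 0.93, -1.551]
force: [1.9, -0.0, -0.2]
opening: 0.0465
```

Call:
{"name": "jog_arm", "arguments": {
  "targets": [
    [0,0,0,0,0,0,0.5]
  ]
}}

```text
t: 7.02
tool_pos: [0.4464, 0.0841, 0.1363]
orientation: [1.57, 0.93, -1.548]
force: [-0.2, -0.0, 0.8]
opening: 0.0465
```

```bash
python3 -c "
from h import *
goal(.4445,.083,.13,61.7)
c=optics.read_camera('wrist'); im=c['frame'][:,:,::-1].copy(); cv2.imwrite('pics/w7.png',im)
print(proj(c,(.445,.083,.034)))
t=optics.read_camera('top'); cv2.imwrite('pics/t7.png',cv2.resize(t['frame'][115:215,160:400,::-1],None,fx=3,fy=3))
"
```

```text
curjaw -118.1 q6 122.3 shift [ 0.63 -0.12  0.19] turn [ 0.2 -0.4 -0.6] rows 0.1
[328.42200293 202.95631296]
```

View pics/w7.png

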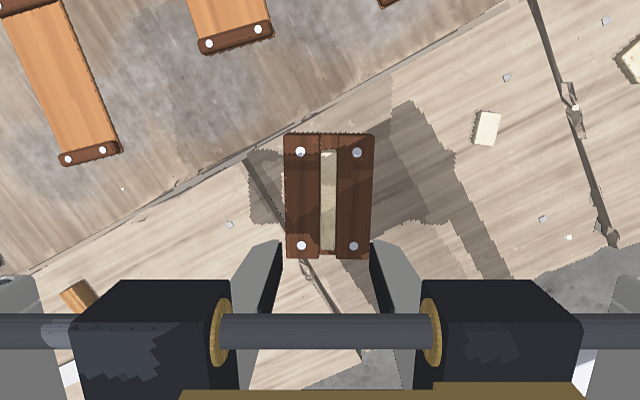

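View pics/t7.png

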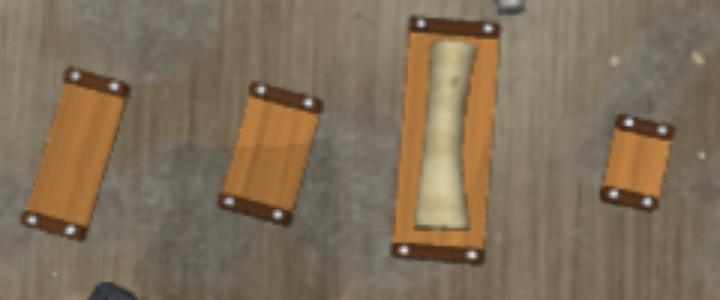

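The blank's top is at (328,203), where predicted, and parallel to the pads. Descending in two stages.

Call:
{"name": "jog_arm", "arguments": {
  "targets": [
    [5,-0.1,0.2,0.2,-0.4,-0.6,0.55],
    [9,-0.1,0.2,0.2,-0.4,-0.6,0.55],
    [9,-0.1,0.2,0.2,-0.4,-0.6,0.55]
  ]
}}

```text
t: 7.5
tool_pos: [0.4436, 0.0814, 0.0427]
orientation: [1.56, 0.936, -1.572]
force: [-0.3, 0.2, 0.4]
opening: 0.0417
```

```bash
python3 -c "
from h import *
print(robot.read_state()['tool_pos']);goal(.445,.083,.0245,61.7)
"
```

```text
[0.44362938 0.08142676 0.04270108]
curjaw -118.5 q6 122.3 shift [ 1.82  0.06 -0.21] turn [-0.2  0.2  0.4] rows 0.3
```

Call:
{"name": "jog_arm", "arguments": {
  "targets": [
    [1.8,0.1,-0.2,-0.2,0.2,0.4,0.55],
    [1.8,0.1,-0.2,-0.2,0.2,0.4,0.55],
    [1.8,0.1,-0.2,-0.2,0.2,0.4,0.55]
  ]
}}

```text
t: 7.88
tool_pos: [0.4467, 0.0825, 0.0264]
orientation: [1.564, 0.932, -1.561]
force: [-0.3, -0.0, -0.3]
opening: 0.0415
```

```bash
python3 -c "
from h import *
print(robot.read_state()['tool_pos'],robot.read_state()['force']);goal(.445,.083,.024,61.7)
"
```

```text
[0.44674907 0.08252588 0.0264308 ] [-0.29989865 -0.02453349 -0.25853268]
curjaw -118.3 q6 122.3 shift [ 0.24 -0.18  0.04] turn [ 0.  -0.  -0.1] rows 0.0
```

Call:
{"name": "jog_arm", "arguments": {
  "targets": [
    [0.2,-0.1,0,0,0,0,0.75],
    [0.2,-0.1,0,0,0,0,0.9],
    [0.2,-0.1,0,0,0,0,0.95],
    [0.2,-0.1,0,0,0,0,0.95],
    [0.2,-0.1,0,0,0,0,0.95]
  ],
  "squeeze": 30
}}

```text
t: 8.5
tool_pos: [0.446, 0.0831, 0.0246]
orientation: [1.564, 0.932, -1.561]
force: [-0.9, 0.5, 3.3]
opening: 0.0128
```

Call:
{"name": "jog_arm", "arguments": {
  "targets": [
    [0,0,0,0,0,0,0.95],
    [-2,0,0,0,0,0,0.95],
    [-4,0,0,0,0,0,0.95],
    [-6,0,0,0,0,0,0.95],
    [-8,0,0,0,0,0,0.95]
  ]
}}

```text
t: 9.12
tool_pos: [0.4455, 0.0831, 0.1049]
orientation: [1.564, 0.933, -1.561]
force: [-0.3, 0.2, 0.2]
opening: 0.0123
```

```bash
python3 -c "
from h import *
goal(.635,.234,.10,76.3)
c=optics.read_camera('wrist'); im=c['frame'][:,:,::-1].copy(); cv2.imwrite('pics/w8.png',im)
"
```

```text
curjaw -118.3 q6 122.4 shift [  0.52   9.54 -22.27] turn [-14.6  -0.   -0.1] rows 3.9
```

View pics/w8.png

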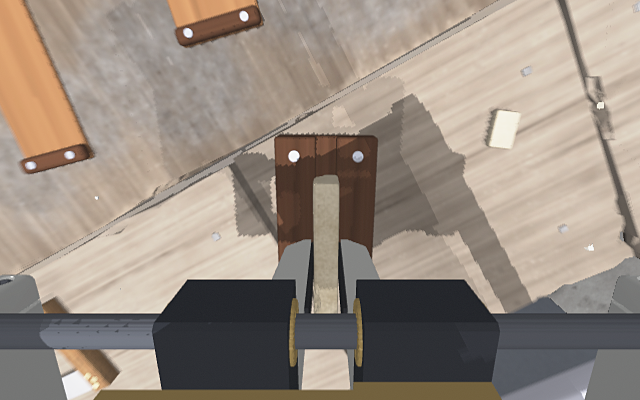

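Blank held (12.3–12.8 mm) and level. Moving it to the long board.

Call:
{"name": "jog_arm", "arguments": {
  "targets": [
    [0,9.5,-22.3,-14.6,0,0,0.95],
    [0,9.5,-22.3,-14.6,0,0,0.95],
    [0,9.5,-22.3,-14.6,0,0,0.95],
    [0,9.5,-22.3,-14.6,0,0,0.95],
    [0,9.5,-22.3,-14.6,0,0,0.95]
  ]
}}

```text
t: 9.8
tool_pos: [0.6373, 0.2366, 0.1049]
orientation: [1.382, 1.086, -1.38]
force: [-0.5, -0.4, -0.8]
opening: 0.0125
```

Call:
{"name": "jog_arm", "arguments": {
  "targets": [
    [0,0,0,0,0,0,0.95]
  ]
}}

```text
t: 9.93
tool_pos: [0.6367, 0.2364, 0.1036]
orientation: [1.38, 1.087, -1.382]
force: [-0.0, -0.5, -0.6]
opening: 0.0123
```

```bash
python3 -c "
from h import *
goal(.635,.234,.045,76.3)
c=optics.read_camera('wrist'); im=c['frame'][:,:,::-1].copy(); cv2.imwrite('pics/w9.png',im)
"
```

```text
curjaw -103.6 q6 119.7 shift [ 5.86 -0.11  0.26] turn [ 0.1  0.1 -0. ] rows 0.9
```

View pics/w9.png

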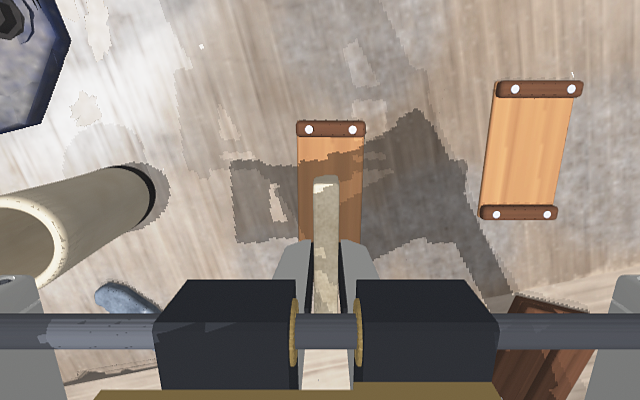

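```bash
python3 -c "
from h import *
c=optics.read_camera('top')
print(ray(c,(132,145),0),ray(c,(132,145),.1), ray(c,(88,140),.1))
a=np.radians(76.3); print(np.array([.635,.234])+.094*np.array([np.cos(a),np.sin(a)]))
"
```

```text
[0.68384159 0.36646676 0.        ] [0.66512847 0.33015804 0.1       ] [0.67326377 0.42793691 0.1       ]
[0.65726279 0.32532562]
```

Mug's near edge is at about y=0.366 and the gripper body will reach about 0.335, so there's roughly 3 cm to spare. Lowering.

Call:
{"name": "jog_arm", "arguments": {
  "targets": [
    [3,-0.1,0.2,0,0,0,0.95],
    [5.8,-0.1,0.2,0,0,0,0.95],
    [5.8,-0.1,0.2,0,0,0,0.95]
  ]
}}

```text
t: 10.4
tool_pos: [0.6321, 0.2327, 0.044]
orientation: [1.378, 1.088, -1.387]
force: [-0.2, -0.2, 0.1]
opening: 0.0124
```

```bash
python3 -c "
from h import *
goal(.635,.234,.0215,76.3)
c=optics.read_camera('wrist'); im=c['frame'][:,:,::-1].copy(); cv2.imwrite('pics/w10.png',im)
"
```

```text
curjaw -103.6 q6 119.5 shift [ 2.25  0.26 -0.2 ] turn [0.1 0.2 0.2] rows 0.4
```

View pics/w10.png

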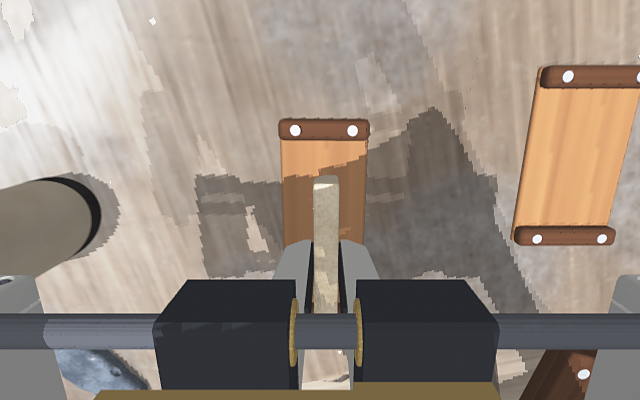

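Call:
{"name": "jog_arm", "arguments": {
  "targets": [
    [1.3,0.3,-0.2,0,0,0,0.95],
    [2,0.3,-0.2,0,0,0,0.95],
    [2.2,0.3,-0.2,0,0,0,0.95],
    [2.3,0.3,-0.2,0,0,0,0.95],
    [2.3,0.3,-0.2,0,0,0,0.95]
  ]
}}

```text
t: 11.08
tool_pos: [0.6371, 0.2346, 0.0232]
orientation: [1.381, 1.087, -1.383]
force: [0.2, 0.1, -1.0]
opening: 0.0127
```

```bash
python3 -c "
from h import *
print(robot.read_state()['force'])
goal(.635,.234,.0200,76.3)
c=optics.read_camera('wrist'); im=c['frame'][:,:,::-1].copy(); cv2.imwrite('pics/w11.png',im)
c=optics.read_camera('scene'); im=c['frame'][:,:,::-1].copy(); cv2.imwrite('pics/s11.png',cv2.resize(im[190:300,120:300],None,fx=4,fy=4))
"
```

```text
[ 0.16951832  0.07958849 -1.00369973]
curjaw -103.6 q6 119.6 shift [ 0.32 -0.19  0.11] turn [0.1 0.1 0. ] rows 0.1
```

View pics/w11.png

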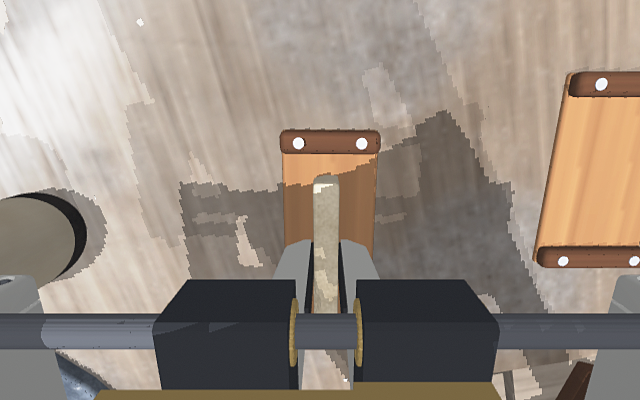

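View pics/s11.png

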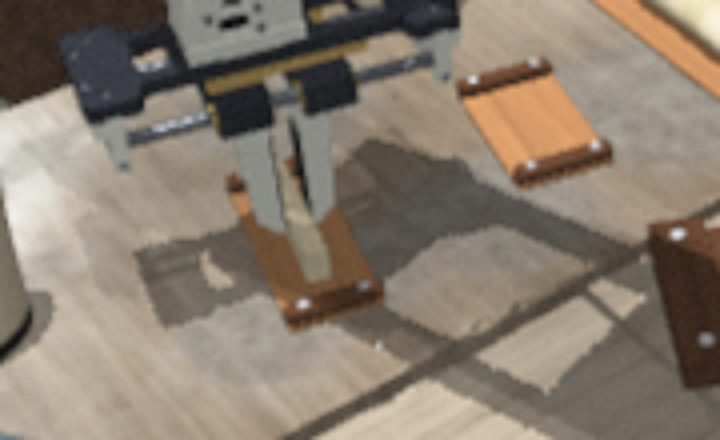

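Not yet in contact; lowering a few mm more.

Call:
{"name": "jog_arm", "arguments": {
  "targets": [
    [0.15,-0.1,0.1,0,0,0,0.95],
    [0.25,-0.2,0.1,0,0,0,0.95],
    [0.35,-0.2,0.1,0,0,0,0.95],
    [0.35,-0.2,0.1,0,0,0,0.95]
  ]
}}

```text
t: 11.68
tool_pos: [0.6352, 0.2342, 0.0207]
orientation: [1.381, 1.087, -1.383]
force: [-2.8, -0.5, 4.7]
opening: 0.0128
```

Call:
{"name": "jog_arm", "arguments": {
  "targets": [
    [0,0,0,0,0,0,0.8],
    [0,0,0,0,0,0,0.7],
    [0,0,0,0,0,0,0.7],
    [-4,0,0,0,0,0,0.7],
    [-9,0,0,0,0,0,0.5]
  ]
}}

```text
t: 12.3
tool_pos: [0.6338, 0.2339, 0.1096]
orientation: [1.378, 1.088, -1.386]
force: [1.4, 0.3, 0.1]
opening: 0.0337
```

```bash
python3 -c "
from h import *
goal(.43,-.21,.14,17.5)
goal(.45,-.05,.17,-130)
c=optics.read_camera('wrist'); im=c['frame'][:,:,::-1].copy(); cv2.imwrite('pics/w12.png',im)
"
```

```text
curjaw -103.6 q6 119.6 shift [-2.85 -9.36 47.95] turn [58.9  0.3  0.1] rows 7.8
curjaw -103.6 q6 119.6 shift [ -5.9  -11.19  31.94] turn [26.4  0.2  0.2] rows 5.5
```

View pics/w12.png

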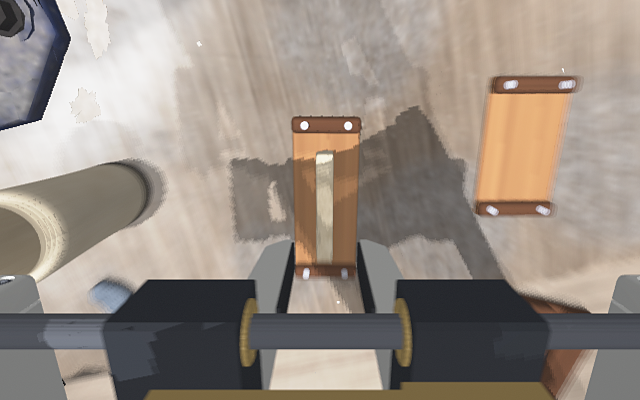

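Long blank stands on its board, centred between the lips. Next is the short blank.

Call:
{"name": "jog_arm", "arguments": {
  "targets": [
    [-3,-9.4,48,57.5,0,0,0.4],
    [-3,-9.4,48,57.5,0,0,0.4],
    [-3,-9.4,48,57.5,0,0,0.4],
    [-3,-9.4,48,57.5,0,0,0.4],
    [-3,-9.4,48,57.5,0,0,0.4]
  ]
}}

```text
t: 12.98
tool_pos: [0.5055, -0.051, 0.1346]
orientation: [2.016, 0.395, -1.999]
force: [-0.1, -1.2, 1.1]
opening: 0.0555
```

```bash
python3 -c "
from h import *
goal(.4326,-.211,.13,18.6)
"
```

```text
curjaw -157.7 q6 146.0 shift [ 0.39 12.03 12.83] turn [ 3.7 -0.5 -0.1] rows 2.8
```

Call:
{"name": "jog_arm", "arguments": {
  "targets": [
    [0.4,12,12.8,3.7,-0.5,0,0.4],
    [0.4,12,12.8,3.7,-0.5,0,0.4],
    [0.4,12,12.8,3.7,-0.5,0,0.4],
    [0.4,12,12.8,3.7,-0.5,0,0.4],
    [0.4,12,12.8,3.7,-0.5,0,0.4]
  ]
}}

```text
t: 13.6
tool_pos: [0.4329, -0.2104, 0.1299]
orientation: [2.045, 0.333, -2.045]
force: [0.5, -0.3, -0.9]
opening: 0.0556
```

```bash
python3 -c "
from h import *
goal(.4326,-.211,.03,18.6)
c=optics.read_camera('wrist'); im=c['frame'][:,:,::-1].copy(); cv2.imwrite('pics/w13.png',im)
print(proj(c,(.4326,-.211,.01)))
"
```

```text
curjaw -161.4 q6 129.5 shift [9.99 0.03 0.05] turn [-0.   0.  -0.1] rows 1.6
[325.77374723 194.94369852]
```

View pics/w13.png

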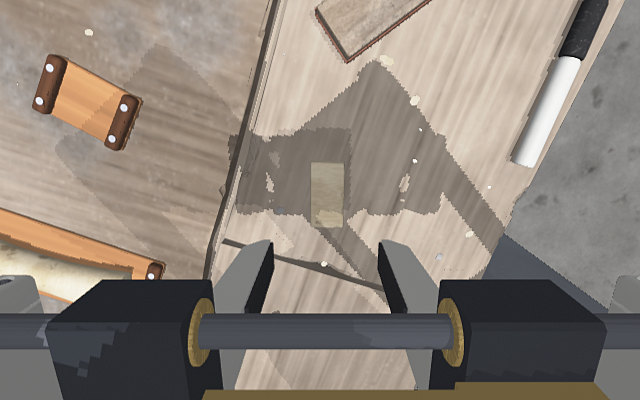

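Short blank at (328,194), centred and parallel to the pads. Descending.

Call:
{"name": "jog_arm", "arguments": {
  "targets": [
    [6,0,0,0,0,0,0.4],
    [10,0,0,0,0,0,0.4],
    [10,0,0,0,0,0,0.4]
  ]
}}

```text
t: 14.02
tool_pos: [0.4309, -0.2067, 0.0265]
orientation: [2.04, 0.342, -2.051]
force: [0.5, 1.2, -0.1]
opening: 0.0557
```

```bash
python3 -c "
from h import *
goal(.4326,-.211,.004,18.6)
"
```

```text
curjaw -161.2 q6 129.5 shift [ 2.25  0.47 -0.03] turn [0.2 0.3 0.2] rows 0.4
```

Call:
{"name": "jog_arm", "arguments": {
  "targets": [
    [1.5,0.4,0,0.2,0.3,0.2,0.4],
    [2.2,0.4,0,0.2,0.3,0.2,0.4],
    [2.2,0.4,0,0.2,0.3,0.2,0.4]
  ]
}}

```text
t: 14.4
tool_pos: [0.4323, -0.2105, 0.0047]
orientation: [2.047, 0.336, -2.046]
force: [0.2, 0.8, 0.0]
opening: 0.056
```

```bash
python3 -c "
from h import *
goal(.4326,-.211,.003,18.6)
"
```

```text
curjaw -161.4 q6 129.3 shift [ 0.17  0.06 -0.02] turn [-0. -0.  0.] rows 0.0
```

Call:
{"name": "jog_arm", "arguments": {
  "targets": [
    [0.15,0,0,0,0,0,0.6],
    [0.15,0,0,0,0,0,0.75],
    [0.15,0,0,0,0,0,0.78],
    [0.15,0,0,0,0,0,0.8],
    [0.15,0,0,0,0,0,0.8]
  ],
  "squeeze": 30
}}

```text
t: 15.02
tool_pos: [0.4325, -0.2107, 0.0036]
orientation: [2.047, 0.335, -2.045]
force: [-0.6, 0.1, 2.4]
opening: 0.0294
```

Call:
{"name": "jog_arm", "arguments": {
  "targets": [
    [0,0,0,0,0,0,0.8],
    [-2,0,0,0,0,0,0.8],
    [-5,0,0,0,0,0,0.8],
    [-9,0,0,0,0,0,0.8],
    [-9,0,0,0,0,0,0.8]
  ]
}}

```text
t: 15.65
tool_pos: [0.4347, -0.2121, 0.097]
orientation: [2.05, 0.331, -2.038]
force: [0.1, -0.1, -0.2]
opening: 0.0296
```

```bash
python3 -c "
from h import *
goal(.6405,.077,.10,76.6)
c=optics.read_camera('wrist'); im=c['frame'][:,:,::-1].copy(); cv2.imwrite('pics/w14.png',im)
"
```

```text
curjaw -161.4 q6 129.3 shift [ -0.26 -20.84 -28.73] turn [-58.   -0.1  -0.4] rows 5.7
```

View pics/w14.png

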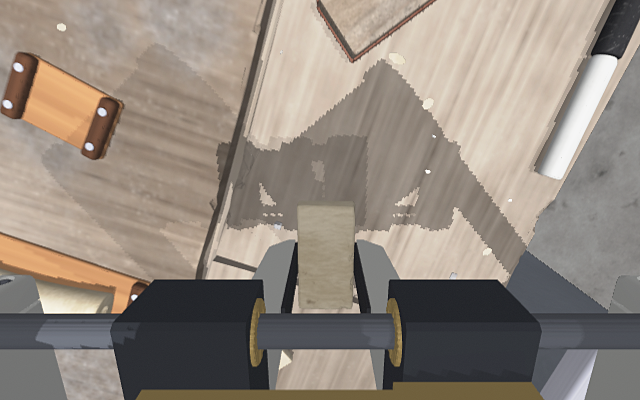

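Short blank held at 29.5 mm. Moving to the short board.

Call:
{"name": "jog_arm", "arguments": {
  "targets": [
    [-0.5,-20.8,-28.7,-58,0,0,0.8],
    [-0.5,-20.8,-28.7,-58,0,0,0.8],
    [-0.5,-20.8,-28.7,-58,0,0,0.8],
    [-0.5,-20.8,-28.7,-58,0,0,0.8],
    [-0.5,-20.8,-28.7,-58,0,0,0.8]
  ]
}}

```text
t: 16.32
tool_pos: [0.6143, 0.045, 0.0971]
orientation: [1.428, 1.049, -1.429]
force: [0.4, 0.1, 0.5]
opening: 0.0295
```

```bash
python3 -c "
from h import *
goal(.6405,.077,.08,76.6)
"
```

```text
curjaw -107.3 q6 106.8 shift [ 1.71  1.55 -3.84] turn [-3.9  0.1 -0. ] rows 0.7
```

Call:
{"name": "jog_arm", "arguments": {
  "targets": [
    [1.7,1.5,-3.8,-3.9,0,0,0.8],
    [1.7,1.5,-3.8,-3.9,0,0,0.8],
    [1.7,1.5,-3.8,-3.9,0,0,0.8]
  ]
}}

```text
t: 16.7
tool_pos: [0.6386, 0.0765, 0.0781]
orientation: [1.377, 1.089, -1.383]
force: [0.3, 0.1, -1.0]
opening: 0.0296
```

```bash
python3 -c "
from h import *
goal(.6405,.077,.022,76.6)
c=optics.read_camera('wrist'); im=c['frame'][:,:,::-1].copy(); cv2.imwrite('pics/w15.png',im)
"
```

```text
curjaw -103.4 q6 105.8 shift [ 5.61  0.18 -0.11] turn [-0.   0.1  0.1] rows 0.9
```

View pics/w15.png

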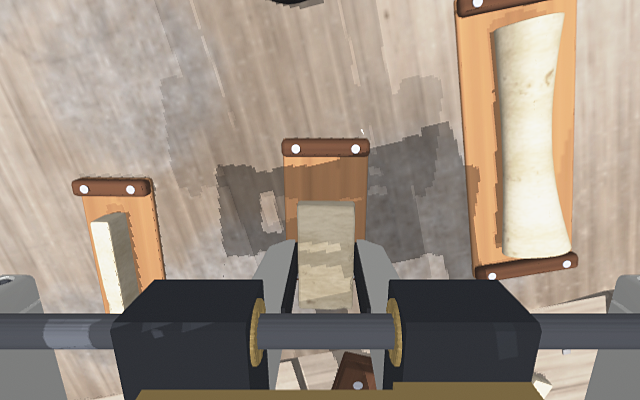

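Call:
{"name": "jog_arm", "arguments": {
  "targets": [
    [3,0.2,-0.1,0,0,0,0.8],
    [5.6,0.2,-0.1,0,0,0,0.8],
    [5.6,0.2,-0.1,0,0,0,0.8]
  ]
}}

```text
t: 17.12
tool_pos: [0.6388, 0.0749, 0.0211]
orientation: [1.377, 1.089, -1.387]
force: [0.6, 0.7, -0.6]
opening: 0.0292
```

```bash
python3 -c "
from h import *
goal(.6405,.077,.011,76.6)
c=optics.read_camera('wrist'); im=c['frame'][:,:,::-1].copy(); cv2.imwrite('pics/w16.png',im)
"
```

```text
curjaw -103.6 q6 105.8 shift [ 1.01  0.12 -0.24] turn [-0.2  0.2  0.3] rows 0.2
```

View pics/w16.png

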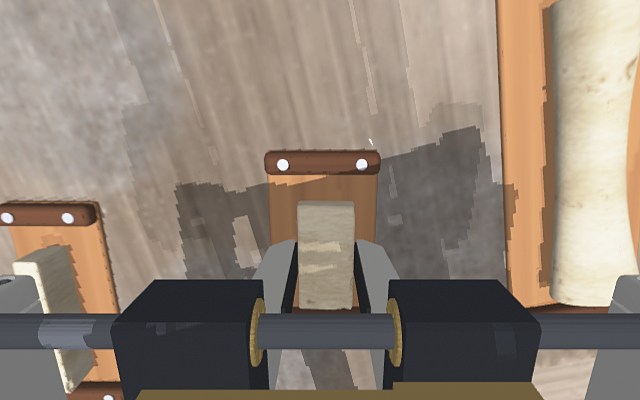

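Call:
{"name": "jog_arm", "arguments": {
  "targets": [
    [0.6,0.1,-0.2,0,0,0,0.8],
    [0.9,0.1,-0.2,0,0,0,0.8],
    [1.0,0.1,-0.2,0,0,0,0.8],
    [1.0,0.1,-0.2,0,0,0,0.8]
  ]
}}

```text
t: 17.68
tool_pos: [0.6417, 0.077, 0.0131]
orientation: [1.379, 1.088, -1.385]
force: [0.6, 0.4, -0.5]
opening: 0.0296
```

Call:
{"name": "jog_arm", "arguments": {
  "targets": [
    [0.15,-0.1,0,0,0,0,0.8],
    [0.25,-0.1,0,0,0,0,0.8],
    [0.25,-0.1,0,0,0,0,0.8]
  ]
}}

```text
t: 18.05
tool_pos: [0.6415, 0.0771, 0.0125]
orientation: [1.379, 1.087, -1.383]
force: [-4.7, -1.5, 11.3]
opening: 0.0295
```

Contact at 11 N; releasing.

Call:
{"name": "jog_arm", "arguments": {
  "targets": [
    [0,0,0,0,0,0,0.55],
    [0,0,0,0,0,0,0.55],
    [-4,0,0,0,0,0,0.55],
    [-10,0,0,0,0,0,0.6]
  ]
}}

```text
t: 18.55
tool_pos: [0.6392, 0.0773, 0.1103]
orientation: [1.376, 1.09, -1.388]
force: [1.5, 0.0, 1.0]
opening: 0.038
```

```bash
python3 -c "
from h import *
goal(.4337,-.0645,.12,54.6)
c=optics.read_camera('wrist'); im=c['frame'][:,:,::-1].copy(); cv2.imwrite('pics/w17.png',im)
"
```

```text
curjaw -103.6 q6 106.0 shift [ -0.79 -16.65  18.61] turn [21.8  0.3  0.3] rows 4.0
```

View pics/w17.png

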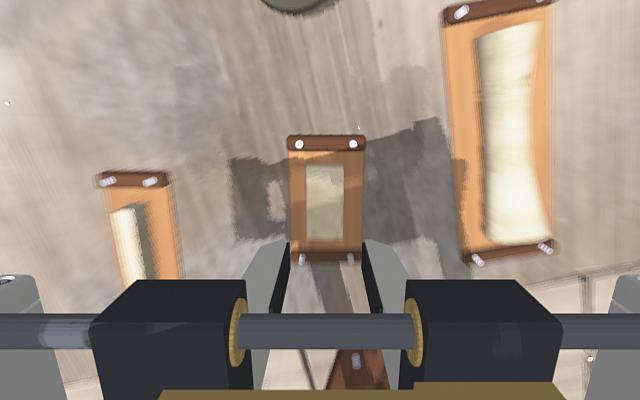

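Short blank lies centred on its board. Next the offcut.

Call:
{"name": "jog_arm", "arguments": {
  "targets": [
    [-0.8,-16.6,18.6,21.8,0,0,0.5],
    [-0.8,-16.6,18.6,21.8,0,0,0.5],
    [-0.8,-16.6,18.6,21.8,0,0,0.5],
    [-0.8,-16.6,18.6,21.8,0,0,0.5],
    [-0.8,-16.6,18.6,21.8,0,0,0.5]
  ]
}}

```text
t: 19.23
tool_pos: [0.4376, -0.0658, 0.1287]
orientation: [1.654, 0.843, -1.643]
force: [1.0, -0.0, -0.5]
opening: 0.0466
```

```bash
python3 -c "
from h import *
goal(.4337,-.0645,.03,54.6)
c=optics.read_camera('wrist'); im=c['frame'][:,:,::-1].copy(); cv2.imwrite('pics/w18.png',im)
print(proj(c,(.4337,-.0645,.009)))
t=optics.read_camera('top'); cv2.imwrite('pics/t18.png',cv2.resize(t['frame'][115:215,160:400,::-1],None,fx=3,fy=3))
"
```

```text
curjaw -125.6 q6 110.4 shift [ 9.87 -0.47  0.15] turn [-0.2 -0.2 -0.4] rows 1.6
[327.18616946 200.61909746]
```

View pics/w18.png

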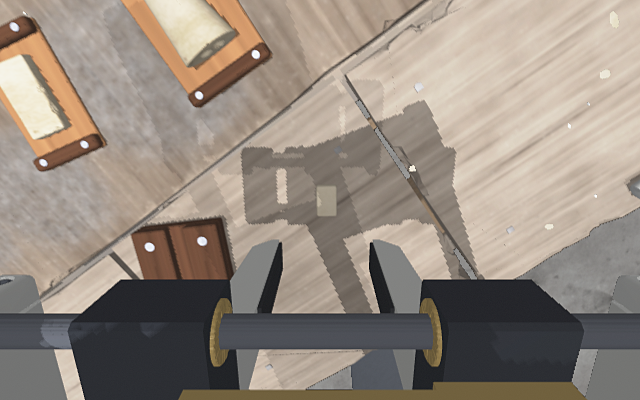

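View pics/t18.png

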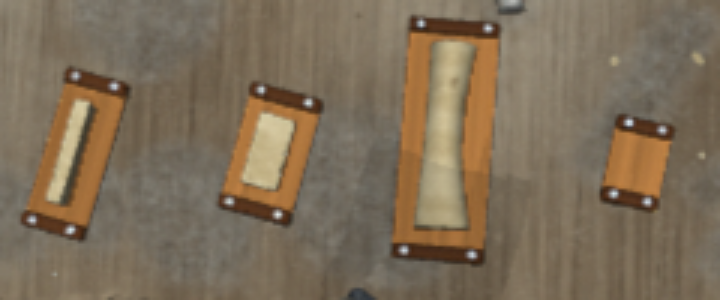

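Three pieces sit well on their boards in the top view. Offcut is at (327,201) as predicted; descending.

Call:
{"name": "jog_arm", "arguments": {
  "targets": [
    [6,-0.4,0.1,-0.2,-0.2,-0.4,0.5],
    [9.9,-0.4,0.1,-0.2,-0.2,-0.4,0.5],
    [9.9,-0.4,0.1,-0.2,-0.2,-0.4,0.5]
  ]
}}

```text
t: 19.7
tool_pos: [0.4354, -0.0617, 0.0273]
orientation: [1.643, 0.857, -1.65]
force: [0.3, -0.3, 1.9]
opening: 0.0465
```

```bash
python3 -c "
from h import *
goal(.4337,-.0645,.004,54.6)
"
```

```text
curjaw -125.2 q6 110.4 shift [2.33 0.04 0.32] turn [0.2 0.1 0.3] rows 0.4
```

Call:
{"name": "jog_arm", "arguments": {
  "targets": [
    [1.5,0,0.3,0.2,0.1,0.3,0.5],
    [2.2,0,0.3,0.2,0.1,0.3,0.5],
    [2.2,0,0.3,0.2,0.1,0.3,0.5]
  ]
}}

```text
t: 20.08
tool_pos: [0.4345, -0.064, 0.0062]
orientation: [1.648, 0.85, -1.646]
force: [0.6, 0.6, -0.8]
opening: 0.0463
```

```bash
python3 -c "
from h import *
goal(.4337,-.0645,.003,54.6)
"
```

```text
curjaw -125.4 q6 110.3 shift [ 0.32 -0.04  0.09] turn [ 0.  -0.  -0.1] rows 0.1
```

Call:
{"name": "jog_arm", "arguments": {
  "targets": [
    [0.3,0,0.1,0,0,0,0.5],
    [0.3,0,0.1,0,0,0,0.7],
    [0.3,0,0.1,0,0,0,0.85],
    [0.3,0,0.1,0,0,0,0.9],
    [0.3,0,0.1,0,0,0,0.9]
  ],
  "squeeze": 20
}}

```text
t: 20.7
tool_pos: [0.434, -0.0649, 0.0033]
orientation: [1.648, 0.85, -1.646]
force: [-0.8, 0.1, 0.7]
opening: 0.0177
```

Call:
{"name": "jog_arm", "arguments": {
  "targets": [
    [0,0,0,0,0,0,0.9],
    [-2,0,0,0,0,0,0.9],
    [-5,0,0,0,0,0,0.9],
    [-9,0,0,0,0,0,0.9],
    [-9,0,0,0,0,0,0.9]
  ]
}}

```text
t: 21.32
tool_pos: [0.4365, -0.0656, 0.0969]
orientation: [1.652, 0.845, -1.64]
force: [0.6, -0.4, -0.1]
opening: 0.0172
```

```bash
python3 -c "
from h import *
goal(.6417,-.2217,.09,78.8)
c=optics.read_camera('wrist'); im=c['frame'][:,:,::-1].copy(); cv2.imwrite('pics/w19.png',im)
"
```

```text
curjaw -125.4 q6 110.2 shift [ 0.88 25.76  0.87] turn [-24.2  -0.1  -0.5] rows 4.1
```

View pics/w19.png

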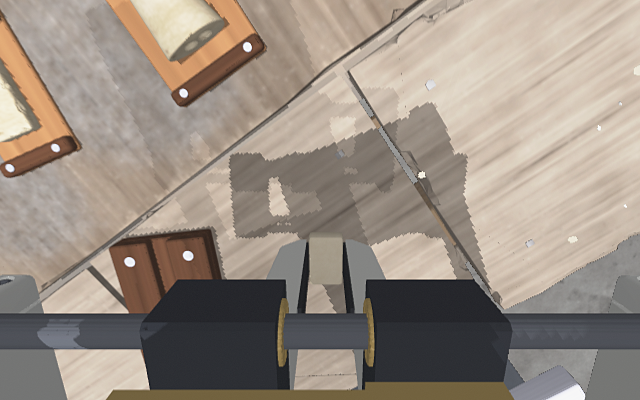

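Offcut held, level (17.2 mm). To the smallest board.

Call:
{"name": "jog_arm", "arguments": {
  "targets": [
    [0.5,25.7,0.9,-24.2,0,0,0.9],
    [0.5,25.7,0.9,-24.2,0,0,0.9],
    [0.5,25.7,0.9,-24.2,0,0,0.9],
    [0.5,25.7,0.9,-24.2,0,0,0.9],
    [0.5,25.7,0.9,-24.2,0,0,0.9]
  ]
}}

```text
t: 22.0
tool_pos: [0.6397, -0.223, 0.086]
orientation: [1.353, 1.11, -1.352]
force: [-1.2, 0.3, -0.5]
opening: 0.0177
```

```bash
python3 -c "
from h import *
goal(.6417,-.2217,.06,78.8)
"
```

```text
curjaw -101.3 q6 77.7 shift [ 2.6   0.18 -0.16] turn [-0.1 -0.   0. ] rows 0.4
```

Call:
{"name": "jog_arm", "arguments": {
  "targets": [
    [3,0.2,-0.1,0,0,0,0.9],
    [6,0.2,-0.1,0,0,0,0.9],
    [6.2,0.2,-0.1,0,0,0,0.9]
  ]
}}

```text
t: 22.38
tool_pos: [0.6381, -0.2204, 0.0193]
orientation: [1.351, 1.118, -1.357]
force: [0.6, -0.2, -0.2]
opening: 0.0177
```

```bash
python3 -c "
from h import *
goal(.6417,-.2217,.011,78.8)
c=optics.read_camera('wrist'); im=c['frame'][:,:,::-1].copy(); cv2.imwrite('pics/w20.png',im)
"
```

```text
curjaw -101.2 q6 77.8 shift [0.83 0.39 0.06] turn [-0.  -0.1  0.5] rows 0.1
```

View pics/w20.png

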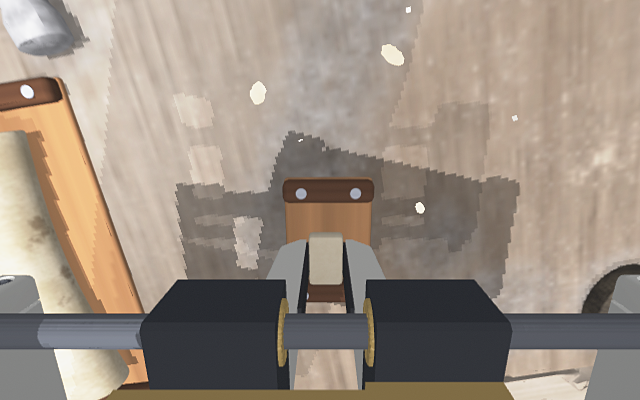

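Call:
{"name": "jog_arm", "arguments": {
  "targets": [
    [0.5,0.3,0,0,0,0.4,0.9],
    [0.8,0.3,0,0,0,0.4,0.9],
    [0.9,0.3,0,0,0,0.4,0.9],
    [0.9,0.3,0,0,0,0.4,0.9]
  ]
}}

```text
t: 22.92
tool_pos: [0.6427, -0.2217, 0.013]
orientation: [1.354, 1.109, -1.35]
force: [-0.3, -0.8, -0.8]
opening: 0.0179
```

Call:
{"name": "jog_arm", "arguments": {
  "targets": [
    [0.15,-0.1,0,0,0,0,0.9],
    [0.25,-0.1,0,0,0,0,0.9],
    [0.25,-0.1,0,0,0,0,0.9]
  ]
}}

```text
t: 23.3
tool_pos: [0.6419, -0.2216, 0.0114]
orientation: [1.354, 1.108, -1.349]
force: [-2.7, 0.4, 6.0]
opening: 0.0181
```

Call:
{"name": "jog_arm", "arguments": {
  "targets": [
    [0,0,0,0,0,0,0.7],
    [0,0,0,0,0,0,0.65],
    [-4,0,0,0,0,0,0.65],
    [-10,0,0,0,0,0,0.6]
  ]
}}

```text
t: 23.8
tool_pos: [0.6394, -0.2208, 0.1091]
orientation: [1.353, 1.114, -1.353]
force: [0.0, 0.2, 0.6]
opening: 0.0359
```

Call:
{"name": "jog_arm", "arguments": {
  "targets": [
    [-6,-18,0,0,0,0,0.6],
    [-6,-18,0,0,0,0,0.6],
    [-6,-18,0,0,0,0,0.6],
    [-6,-18,0,0,0,0,0.6]
  ]
}}

```text
t: 24.3
tool_pos: [0.4605, -0.1853, 0.1709]
orientation: [1.354, 1.112, -1.353]
force: [0.6, 0.7, 0.1]
opening: 0.0369
```

```bash
python3 -c "
from h import *
c=optics.read_camera('wrist'); im=c['frame'][:,:,::-1].copy(); cv2.imwrite('pics/w21.png',im)
t=optics.read_camera('top'); cv2.imwrite('pics/t21.png',cv2.resize(t['frame'][115:215,160:400,::-1],None,fx=3.3,fy=3.3,interpolation=cv2.INTER_CUBIC))
"
```

```text
(no output)
```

View pics/w21.png

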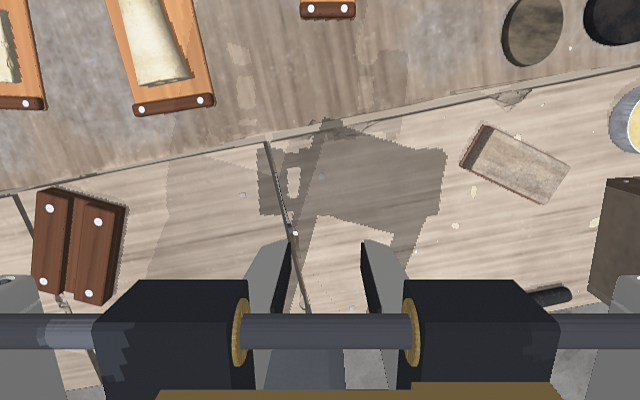

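View pics/t21.png

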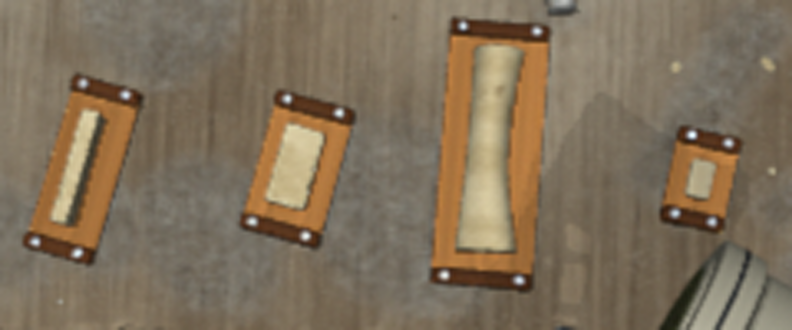

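All four pieces lie between their lips near the middle, the sanding block is untouched, and the arm is clear.

```bash
python3 -c "
from h import *
s=robot.read_state(); print(s['t'],s['force'],s['dq'].round(3)); print(ticket.close_job())"
```

```text
24.4 [-0.24101122  0.37208594  0.32421284] [ 0.007  0.063 -0.04   0.001 -0.008  0.002]
the job is handed in; nothing more can be done
None
```

All four pieces are on their boards, placed in the order listed: raw bone on the longest, long blank (standing on edge) on the second longest, short blank on the second shortest, and offcut on the smallest. I handed the job in at 24.4 s of the 96 s allowed.

- **Final position:** In the last top view each piece lies between its lips, along its board and close to the middle. The bone sits about 3 mm off centre lengthwise, with a clear gap at both ends.
- **Forces:** The readings I took never exceeded about 13 N. The highest came when setting the bone down. It touched about 4 mm higher than I expected, so I checked two camera views before releasing, and both showed it on the board's floor.
- **Sanding block and arm:** I never went near the sanding block, and it is still lying in the same place. The gripper was empty and touching nothing at hand-in.

No check failed, but I took no picture after hand-in.

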